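Open the bench jigger for a mould change

ROBOT

A 7-joint arm with a two-finger parallel gripper is mounted at the origin on the work surface. World frame = base frame: x ahead of the robot, y to its left, z up, the work surface at z = 0. Lengths are in mm, angles in rad, forces in N, time in s.
With the tool pointing down it reaches from about 425 to 925 mm from the base axis. Payload 6.8 kg.
Tool frame: the origin (TCP) lies between the finger pads; the fingertips stand 8 mm ahead of it and the grasp point (between the pads) lies 11 mm behind it; z points along the fingers, x is the direction in which the jaws open and shut, and the axes are right-handed (so a half turn about z gives the same grasp; the last joint's range is limited). The gripper opens to 85 mm and grips with 20 to 120 N. Pads are 22 mm wide; open, the fingers measure 114 mm over their backs; the gripper's body (76 mm by 85 mm) begins 54 mm behind the grasp point. The pads swing forward as they close: fully open they stand 13 mm farther back than shut.
Start: joints at [1.053, 0.477, 0.022, 1.555, -0.011, 1.109, -0.083], TCP at [268.949, -619.124, 200.308] pointing down, gripper open.
Joint ranges: [-2.96, 2.96], [-0.34, 2.1], [-1.41, 1.46], [0.24, 2.44], [-1.37, 4.51], [0.17, 1.92], [-2.96, 2.96]. Speed limits (rad/s): [2.39, 2.39, 3.14, 3.14, 3.14, 3.14, 3.14].

INTERFACE

Orientations are given as a unit quaternion [w, x, y, z].
In Python, from plant import bot gives the robot as it stands.
- The arm moves only by the shell command python3 -m crank 'ROWS' [FORCE]. ROWS is JSON, a list that holds one entry, the list of rows, each a list of 7 numbers: the opening, from 0 (shut) to 1 (fully open), then the shift along the tool's x, y, z in m, then the turn, a rotation vector about the tool's x, y, z in degrees. In form: [[[gripper, x, y, z, wx, wy, wz], ...]]. A call has 1 to 10 rows; each row is the pose to reach, as a shift and turn from the pose commanded when the call began, along the tool's axes at that moment; what a row does not reach only later rows make up. A row lasts 1/12 s, in which the tool goes at most 41.7 mm and 7.16 degrees, less where a joint would pass 70% of its speed; a pose out of reach is approached as far as the arm can. A call with a gripper value outside its range is refused whole. The fingers move at their own pace and stop on an object; FORCE is the grip in N (left out, the last holds). Time passes only in rows, so rows that repeat a pose let the fingers close. It gives the time, the measured TCP pose, the force and the opening at its end, in the units of the state.
- bot.state(): the state, without advancing time (a new reading comes with each control period).
- bot.get_image(name): name is "scene" or "top"; returns a dict with "img" (480x640x3 uint8, red, green, blue), "camera_matrix" (3x3 intrinsics, pixels), "dist_coeffs" ([k1, k2, p1, p2, k3] as OpenCV has them; the pictures are not rectified), "rvec" (rotation vector, rad) and "tvec" (3), from world to camera coordinates, as OpenCV has them. Camera axes: x right, y down, z forward; pixel columns grow to the right and rows downward; lengths in mm; the calibration is good to about 2 mm. A picture is of the moment at which its call begins. There is no depth.
- bot.sign_off(): hands the job in, once; it reports no verdict.
The state is a dict: "clock": time; "qpos": joint angles; "dq": joint speeds; "joint_torque": joint torques, N m; "tcp_pos": TCP position; "tcp_rot": TCP orientation; "ft_force": force on the tool from outside, world axes, zero at the start; "wrist_torque": the same for the moment, N m; "finger_gap": opening from 0.0 (shut) to 1.0 (fully open).
Only numpy, scipy, OpenCV 4.12 (cv2) and the standard library are available. Lean on these libraries where they do the work, as an engineer would, in place of code of your own. Each camera call takes 0.05 s, during which the arm holds its last target.

TASK

Make the jigger safe and open it for a mould change: first press the big mushroom-headed stop button on the push-button station all the way down (it stays in), leaving the small start button alone. Then, with the fingers and without gripping or throwing it, push the counterweighted forming arm up by its cross handle, past its balance point, so that it swings over and stays raised on its back stop by itself. Leave the mould on the wheel head and everything else on the bench where it is.

Things in the scene. Friction and masses are not known exactly. Their poses are not given: they have to be found in the camera images.
- jigger: Bench jigger (shapes cups in plaster moulds), fixed. Origin on the bench; x runs from the arm's handle (right) to its hinge (left), y across, towards the robot. Base plate x -120 to 250, y -130 to 100, 18 mm high. Hinge axis along y at x 170, z 180. Spindle at x 10; splash pan 184 across, 63 high. Yoke to y +-46, x 110 to 275, 210 high. Motor 80 across, 135 high at x 150, y -86.
- handle (a point): Middle of the cross handle at the arm's free end, on its centre line: a level steel tube, 22 mm diameter, 160 mm long, along the jigger's y. Moves with the arm; arm down it is at the jigger's x -130, y 0, 140 mm above the bench (300 mm out from the hinge, 40 below it). The beam (28 wide, 20 thick) runs from its middle to the hinge. Free space under it; the mould's near wall is 80 mm inward.
- former (a joint): Forming arm angle, rad: 0 down on its depth stop, grows as the handle rises, 1.15 on the back stop. Balance at 0.45: below it falls back, above it goes over by itself (at most 1.8 rad/s). Carries a 72 mm steel counterweight on a stem, 210 mm above the hinge; a template reaches into the mould, clear of it from 0.4 rad. Lifting at the handle: 4 to 6 N, plus 5 N per rad/s (damped).
- station: Push-button station, fixed to the bench beside the jigger (right or left, it changes): grey box 80 x 130 mm (x, y) and 52 mm high on a 100 x 150 mm foot plate. Origin: centre of its underside, x across, y along it (to the left). The stop button is at y +30 mm, the start button at y -32 mm.
- stop_top (a point): Middle of the top of the mushroom-headed stop button: black head 40 mm in diameter, top 78 mm above the bench when out; moves with the button.
- stop (a joint): How far the stop button is pressed, m: 0 = out, 0.008 = fully in. It takes about 3 N and stays where it is pushed.
- start_top (a point): Middle of the top of the start button: black, flat, 22 mm in diameter in a steel collar 30 mm across, top 60 mm above the bench.
- start (a joint): How far the start button is pressed, m: 0 = out, 0.004 = fully in; springs back. Not to be pressed.
- seated_mould: White plaster cup mould, a round pot 112 mm across the top and 58 mm high, standing loose between three lugs on the wheel head under the forming arm. Origin: centre of its underside, 72 mm above the bench.
- spare_mould: Another plaster cup mould of the same size, loose on the bench to the left, at the back. Origin: centre of its underside.
- block_mould: Two-part plaster block mould, 90 x 90 x 100 mm with two rubber bands, loose, on the other side of the jigger from the push-button station. Origin: centre of its underside.
- rib: Wooden potter's rib, flat, 45 x 107 x 6 mm, loose on the bench in front of the jigger. Origin: underside.
- beaker: White ceramic beaker, 70 mm across, 95 mm high, loose, standing in front of the jigger to the left. Origin: centre of its underside.
- loop_tool: Trimming tool with wooden handle and wire loop, 170 mm long, 13 mm thick, lying loose on the bench to the front right. Origin: underside, near its middle.
- glaze_jar: Grey jar with white cap, 84 mm across, 110 mm high, loose, to the right at the back. Origin: centre of its underside.
Mind the look-alikes: they are no part of the job. What is shaped like the station but blue or red is not meant.

How it is judged:
By the outcome, as a careful person would: the job done as asked, in the order asked, and still so for the second after the job is handed in, with the robot touching nothing.
It also fails if it takes over 61 s, if anything falls off the work surface, if the arm or the gripper's body presses on something with over 40 N, if the wrist force passes 120 N, or if a joint passes its speed limit or range.

## Working session

There is one attempt and no reset: what is moved stays moved. The work goes in short steps, Python scripts to look and compute and a shell command to move; the robot and the scene stay as the last step left them, time stands still between calls to the robot, and variables do not carry over. Pictures are saved under pics/ and viewed, and the job is handed in when it is done.

```bash
mkdir -p pics; ls; python3 - <<'E'
from plant import bot
import cv2,pickle
for n in("scene","top"):
    d=bot.get_image(n);cv2.imwrite(f"pics/{n}0.png",d["img"][:,:,::-1]);pickle.dump(d,open(f"{n}0.pkl","wb"))
    print(n,d["rvec"],d["tvec"],d["camera_matrix"],d["dist_coeffs"])
print(bot.state())
E
```

```text
pics
scene [ 2.25403831  1.05444582 -0.38191529] [-252.66971158 -245.62844695 1532.83682785] [[503.39171745   0.         308.1161758 ]
 [  0.         503.39171745 238.90170729]
 [  0.           0.           1.        ]] [0.01084425 0.         0.         0.         0.        ]
top [ 2.09723331 -2.15458881  0.16813983] [ -44.0323175   512.59886871 1359.73485235] [[464.99029981   0.         322.68682321]
 [  0.         464.99029981 236.09834497]
 [  0.           0.           1.        ]] [-0.07461758  0.          0.          0.          0.        ]
{'clock': 0.1, 'qpos': array([ 1.05290084,  0.47771881,  0.02235112,  1.55633116, -0.01150406,
        1.10930877, -0.08310121]), 'dq': array([-0.00088118, -0.00128709,  0.00021475, -0.00301987, -0.00150444,
        0.0006004 ,  0.00147186]), 'joint_torque': array([ 4.57263552e-03, -5.97769582e+01,  1.61414132e+00, -2.81957406e+01,
        1.28562329e-02,  4.96326669e-03, -2.14706682e-05]), 'tcp_pos': array([ 268.68810536, -618.58939455,  199.43127245]), 'tcp_rot': array([-3.98110696e-04,  8.36190686e-01, -5.48438206e-01, -7.15628899e-04]), 'ft_force': array([-0.10377221,  0.77875293, -0.38472343]), 'wrist_torque': array([-0.01592259,  0.02650847,  0.03232745]), 'finger_gap': 1.001084973861412}
```

View pics/scene0.png

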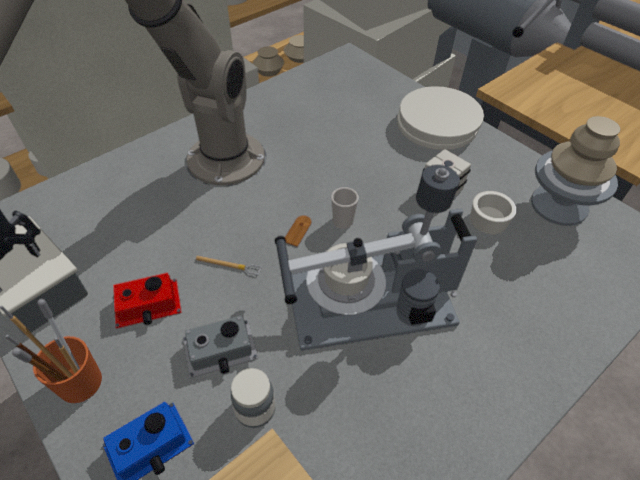

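View pics/top0.png

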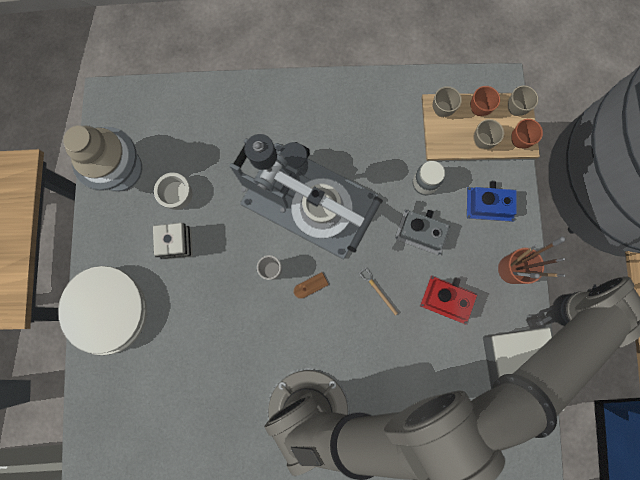

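Look-alikes: there are three stations, red at top (448,298), blue at (492,203) and grey at (423,230). The grey one is meant, because red and blue are excluded. I'll confirm it in a crop.

```bash
python3 - <<'E'
import cv2,numpy as np
t=cv2.imread("pics/top0.png");s=cv2.imread("pics/scene0.png")
a=cv2.resize(t[120:270,230:470],None,fx=3.3,fy=3.3,interpolation=cv2.INTER_CUBIC)
cv2.imwrite("pics/c1.png",a)
b=cv2.resize(s[220:390,170:370],None,fx=3.5,fy=3.5,interpolation=cv2.INTER_CUBIC)
cv2.imwrite("pics/c2.png",b)
E
```

```text
(no output)
```

View pics/c1.png

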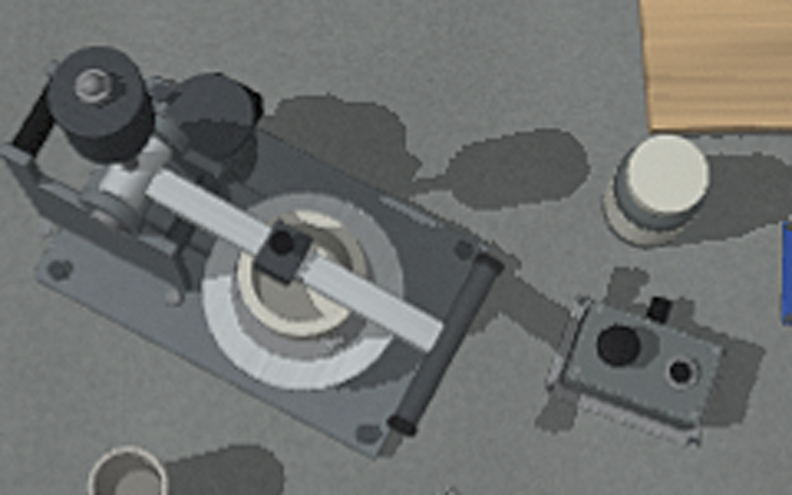

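View pics/c2.png

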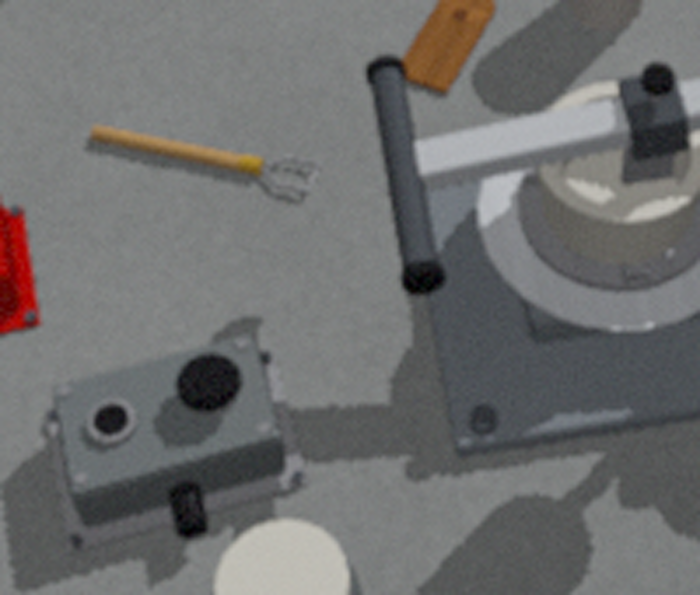

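The crops show the grey station with the large mushroom stop button at top px (417.6,224.8) and the small start button at (436.4,232.7). The handle ends are at top px (378.5,199.4) and (351.8,248.8).

```bash
cat > h.py <<'E'
import cv2,numpy as np,pickle
D={n:pickle.load(open(f"{n}0.pkl","rb")) for n in("scene","top")}
def ray(n,p,d=None):
    d=d or D[n]; u=cv2.undistortPoints(np.array([[p]],float),d["camera_matrix"],d["dist_coeffs"])[0,0]
    R=cv2.Rodrigues(np.array(d["rvec"]))[0]; t=np.array(d["tvec"]).reshape(3)
    return -R.T@t, R.T@np.array([u[0],u[1],1])
def plane(n,p,z,d=None):
    c,v=ray(n,p,d); return c+v*(z-c[2])/v[2]
def tri(a,b):
    A=np.zeros((3,3));B=np.zeros(3);L=[]
    for n,p in(("top",a),("scene",b)):
        c,v=ray(n,p);v/=np.linalg.norm(v);M=np.eye(3)-np.outer(v,v);A+=M;B+=M@c;L.append((c,M))
    x=np.linalg.solve(A,B); return x,[np.linalg.norm(M@(x-c)) for c,M in L]
def proj(n,X,d=None):
    d=d or D[n]; return cv2.projectPoints(np.array([X],float),np.array(d["rvec"]),np.array(d["tvec"]),d["camera_matrix"],d["dist_coeffs"])[0][0,0]
E
python3 - <<'E'
from h import *
np.set_printoptions(precision=1,suppress=True)
for k,a,b,z in[("stop",(417.6,224.8),(229.7,329.1),78),("start",(436.4,232.7),(201.4,340.3),60),("hA_far/low scene",(378.5,199.4),(290.9,298.9),140),("hB",(351.8,248.8),(280,239.4),140),("toolwire",(366,272),(252,271),5),("beaker top",(269,266),(345,194),95),("glaze top",(432,172),(251,387),110),("rib",(311,286),(298,231),6),("spare",(171,189),(493,212),58)]:
    print(k,*tri(a,b),plane("top",a,z),plane("scene",b,z))
E
```

```text
stop [ 534.3 -339.    68.5] [np.float64(2.7138922090934128), np.float64(2.7138922090933875)] [ 531.2 -339.5   78. ] [ 541.  -338.8   78. ]
start [ 510.9 -397.2   55. ] [np.float64(2.177179993736233), np.float64(2.177179993736236)] [ 509.1 -397.9   60. ] [ 514.9 -396.1   60. ]
hA_far/low scene [ 597.  -218.2  141.4] [np.float64(2.421312939600013), np.float64(2.4213129396000097)] [ 596.  -220.4  140. ] [ 597.5 -215.6  140. ]
hB [ 457.  -137.5  142.3] [np.float64(1.9241703723856625), np.float64(1.9241703723857317)] [ 456.3 -139.3  140. ] [ 456.4 -134.8  140. ]
toolwire [ 402.1 -187.5    7.3] [np.float64(0.6587109649959495), np.float64(0.6587109649958762)] [ 402.7 -187.1    5. ] [ 400.3 -187.2    5. ]
beaker top [419.5  99.  105.8] [np.float64(2.3057409282640347), np.float64(2.305740928264063)] [419.3  98.5  95. ] [413.  108.9  95. ]
glaze top [ 684.6 -385.4  105.2] [np.float64(1.6225561612256527), np.float64(1.6225561612255461)] [ 682.3 -385.7  110. ] [ 687.4 -384.9  110. ]
rib [366.4 -15.3  -1.3] [np.float64(2.6849187080208163), np.float64(2.6849187080207844)] [364.5 -17.9   6. ] [372.7 -16.8   6. ]
spare [674.3 412.   33.8] [np.float64(2.662806943059487), np.float64(2.662806943059666)] [669.3 405.8  58. ] [682.5 385.7  58. ]
```

```bash
cat >> h.py <<'E'
from scipy.spatial.transform import Rotation as Ro
def goto(X,zdir=None,xdir=None):
    from plant import bot
    s=bot.state();q=s["tcp_rot"];R=Ro.from_quat([q[1],q[2],q[3],q[0]]).as_matrix()
    d=R.T@(np.array(X)-s["tcp_pos"])
    w=np.zeros(3)
    if zdir is not None:
        z=np.array(zdir,float);z/=np.linalg.norm(z);x=np.array(xdir,float);x-=z*(x@z);x/=np.linalg.norm(x)
        T=np.stack([x,np.cross(z,x),z],1); w=Ro.from_matrix(R.T@T).as_rotvec(degrees=True)
    print("shift m",np.round(d/1000,4),"turn deg",np.round(w,1),"now",np.round(s["tcp_pos"],1),"clk",s["clock"],"F",np.round(s["ft_force"],1),"\nq",np.round(s["qpos"],3),"\nR",np.round(R,3).tolist())
E
python3 -c "
from h import *;goto([534.5,-339,190])"
```

```text
shift m [-0.1505 -0.3552  0.0096] turn deg [0. 0. 0.] now [ 268.7 -618.6  199.4] clk 0.1 F [-0.1  0.8 -0.4] 
q [ 1.053  0.478  0.022  1.556 -0.012  1.109 -0.083] 
R [[0.398, -0.917, -0.001], [-0.917, -0.398, 0.001], [-0.002, 0.0, -1.0]]
```

```bash
python3 -m crank '[[[0,-0.015,-0.0355,0,0,0,0],[0,-0.030,-0.071,0,0,0,0],[0,-0.045,-0.1065,0,0,0,0],[0,-0.06,-0.142,0,0,0,0],[0,-0.075,-0.1775,0,0,0,0],[0,-0.09,-0.213,0,0,0,0],[0,-0.105,-0.2485,0,0,0,0],[0,-0.12,-0.284,0.01,0,0,0],[0,-0.135,-0.32,0.01,0,0,0],[0,-0.1505,-0.3552,0.01,0,0,0]]]' 30; python3 -c "
from h import *;goto([534.5,-339,100])"
```

```text
clock: 0.93
tcp_pos: [535.3, -337.7, 189.4]
tcp_rot: [0.0, 0.836, -0.548, -0.001]
ft_force: [1.1, -1.3, 0.3]
finger_gap: 0.006
shift m [0.001  0.0011 0.0894] turn deg [0. 0. 0.] now [ 535.3 -337.7  189.4] clk 0.9333 F [ 1.1 -1.3  0.3] 
q [ 0.533  0.422 -0.092  1.667  0.043  1.057 -0.733] 
R [[0.398, -0.917, -0.002], [-0.917, -0.398, 0.001], [-0.001, 0.001, -1.0]]
```

```bash
python3 -m crank '[[[0,0,0,0.03,0,0,0],[0,0,0.001,0.06,0,0,0],[0,0,0.001,0.08,0,0,0],[0,0,0.001,0.094,0,0,0],[0,0,0.001,0.094,0,0,0]]]'; python3 - <<'E'
from h import *;goto([534.5,-339,86])
from plant import bot
for n,b in(("scene",(200,280)),("top",(380,180))):
    d=bot.get_image(n);c=d["img"][b[1]:b[1]+100,b[0]:b[0]+80,::-1];cv2.imwrite(f"pics/{n}1.png",cv2.resize(c,None,fx=5,fy=5,interpolation=cv2.INTER_CUBIC))
E
```

```text
clock: 1.35
tcp_pos: [531.2, -338.4, 92.3]
tcp_rot: [0.0, 0.836, -0.548, -0.004]
ft_force: [-0.7, -0.6, -1.1]
finger_gap: -0.001
shift m [ 0.0019 -0.0028  0.0063] turn deg [0. 0. 0.] now [ 531.2 -338.4   92.3] clk 1.35 F [-0.7 -0.6 -1.1] 
q [ 0.535  0.523 -0.09   1.751  0.058  0.877 -0.741] 
R [[0.399, -0.917, -0.006], [-0.917, -0.399, 0.003], [-0.006, 0.004, -1.0]]
```

View pics/scene1.png

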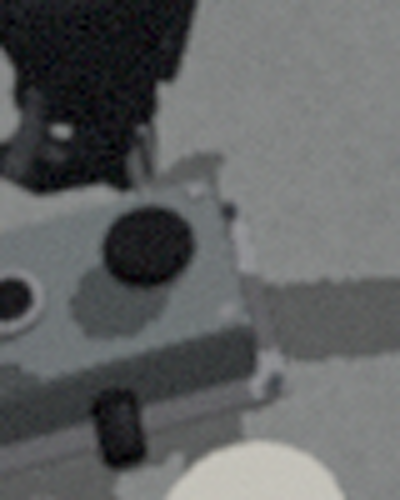

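View pics/top1.png

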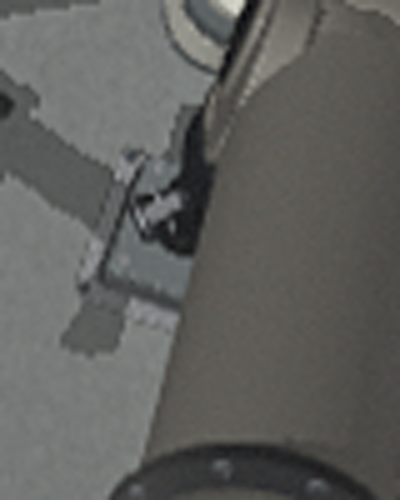

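```bash
python3 - <<'E'
from h import *
print(proj("scene",[531,-338,84]),proj("top",[531,-338,84]),ray("scene",(0,0))[0],ray("top",(0,0))[0])
from plant import bot
d=bot.get_image("scene");cv2.imwrite("pics/scene2.png",d["img"][:,:,::-1])
d=bot.get_image("top");cv2.imwrite("pics/top2.png",d["img"][:,:,::-1])
E
```

```text
[227.02287461 324.27507455] [417.48223255 224.48333514] [1059.15777323 -552.65101031 1022.99840182] [ 272.27953379  -73.01712972 1426.22146531]
```

View pics/scene2.png

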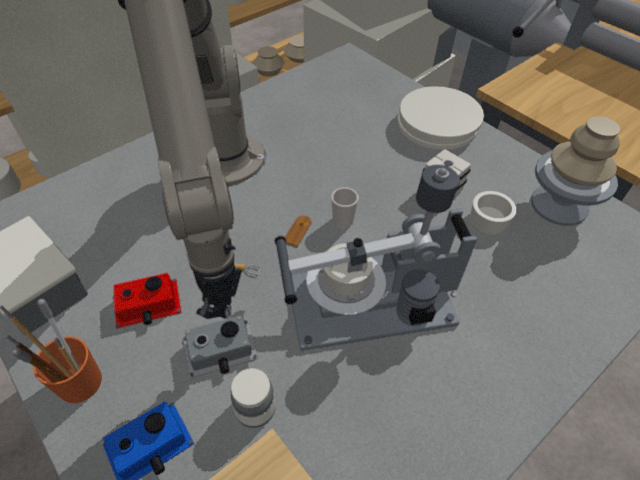

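View pics/top2.png

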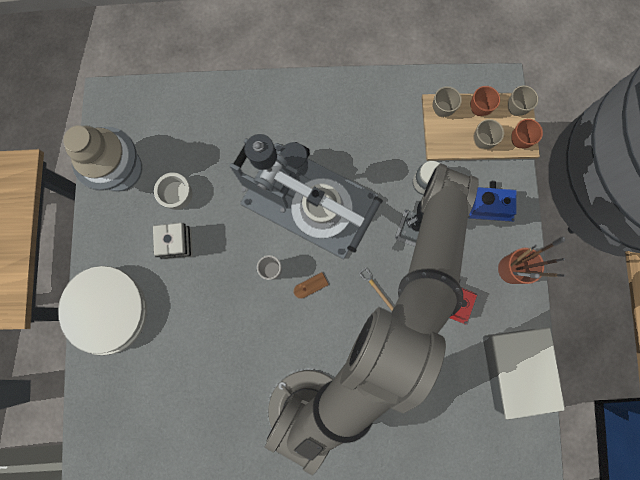

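```bash
python3 - <<'E'
import cv2,numpy as np
s=cv2.imread("pics/scene2.png")[240:360,160:280]
s=np.clip(255*(s/255.)**0.5,0,255).astype(np.uint8)
cv2.imwrite("pics/c3.png",cv2.resize(s,None,fx=5,fy=5,interpolation=cv2.INTER_CUBIC))
s=cv2.imread("pics/top2.png")[170:260,380:480]
s=np.clip(255*(s/255.)**0.5,0,255).astype(np.uint8)
cv2.imwrite("pics/c4.png",cv2.resize(s,None,fx=6,fy=6,interpolation=cv2.INTER_CUBIC))
E
```

```text
(no output)
```

View pics/c3.png

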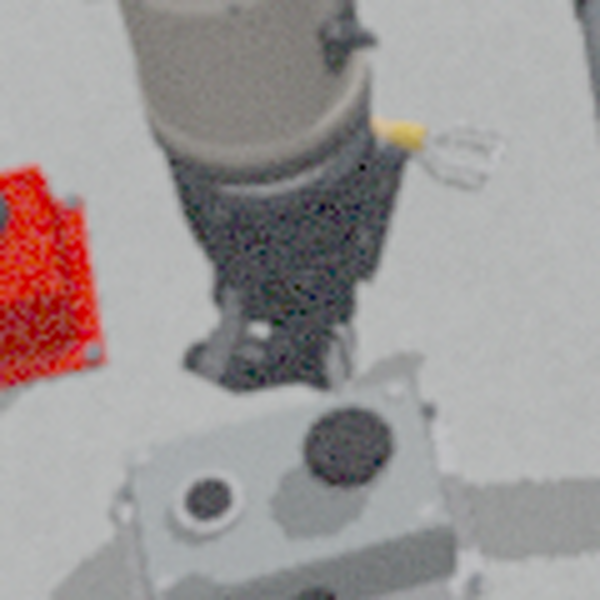

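View pics/c4.png

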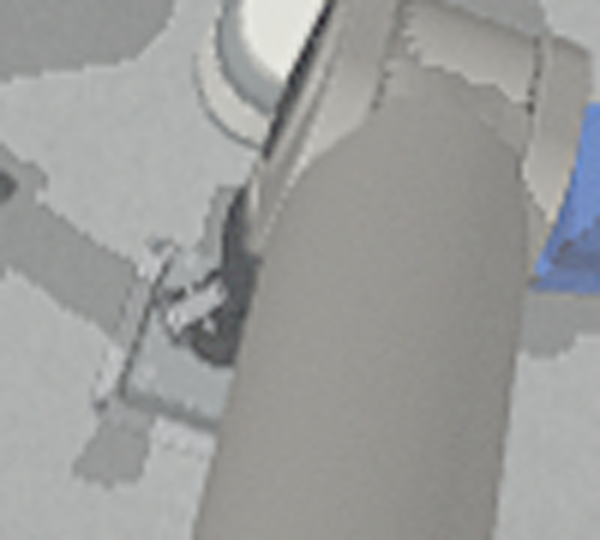

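```bash
python3 - <<'E'
from h import *
for z in(192,265,340): print(z,proj("scene",[268.7,-618.6,z]),proj("top",[268.7,-618.6,z]))
for z in(84,157,230,330): print(z,proj("scene",[531,-338,z]),proj("top",[531,-338,z]))
s=cv2.imread("pics/scene0.png")[180:320,0:140]
s=np.clip(255*(s/255.)**0.5,0,255).astype(np.uint8)
cv2.imwrite("pics/c5.png",cv2.resize(s,None,fx=4,fy=4,interpolation=cv2.INTER_CUBIC))
print(proj("scene",[0,0,0]),proj("top",[0,0,0]))
E
```

```text
192 [ 27.5562373  287.35970359] [535.70517467 310.83375336]
265 [ 10.71013118 265.33804472] [548.2539583  310.42724495]
340 [ -8.86120364 239.78746799] [562.80788753 309.94205222]
84 [227.02287461 324.27507455] [417.48223255 224.48333514]
157 [222.48513026 305.84958716] [422.31922308 219.39204349]
230 [217.41221247 285.26611131] [427.71793222 213.70584981]
330 [209.40515383 252.8096328 ] [436.21730462 204.7460137 ]
[225.09055071 158.189796  ] [307.78989195 409.51983492]
```

View pics/c5.png

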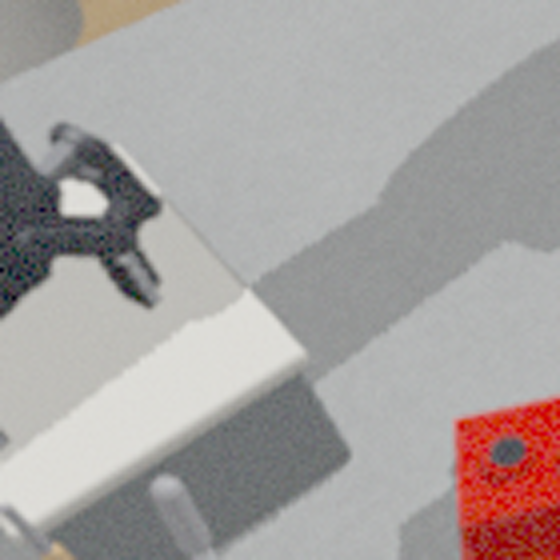

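Scene: the lowest visible part of the gripper is at px (213,317), but the reported TCP projects its tip to (227,324). The button isn't occluded either. These disagree, so I'll raise the tool and check before pressing.

```bash
python3 -m crank '[[[0,0,0,-0.03,0,0,0],[0,0,0,-0.06,0,0,0],[0,0,0,-0.1,0,0,0],[0,0,0,-0.14,0,0,0],[0,0,0,-0.14,0,0,0],[0,0,0,-0.14,0,0,0]]]'; python3 - <<'E'
from h import *
from plant import bot
s=bot.state();p=s["tcp_pos"];print(p)
for n in("scene","top"):
    d=bot.get_image(n);im=d["img"][:,:,::-1].copy()
    im=np.clip(255*(im/255.)**0.5,0,255).astype(np.uint8)
    u=[proj(n,p+[0,0,z],d) for z in(-8,11,65,150)];print(n,np.round(u,1).tolist())
    c=np.array(u[0]).astype(int)-[70,70]
    im=cv2.resize(im[c[1]:c[1]+120,c[0]:c[0]+140],None,fx=5,fy=5,interpolation=cv2.INTER_CUBIC)
    for v in u: cv2.circle(im,tuple(int(5*k+2) for k in (v-c)),4,(0,0,255),1)
    cv2.imwrite(f"pics/{n}3.png",im)
E
```

```text
clock: 2.05
tcp_pos: [536.0, -341.3, 241.3]
tcp_rot: [-0.0, 0.836, -0.549, 0.004]
ft_force: [-0.2, -0.7, -1.3]
finger_gap: 0.001
[ 535.99026592 -341.26052442  241.29584314]
scene [[217.2, 286.9], [215.7, 281.1], [211.4, 263.7], [203.7, 232.7]]
top [[429.1, 211.5], [430.6, 209.9], [435.2, 205.0], [443.4, 196.3]]
```

View pics/scene3.png

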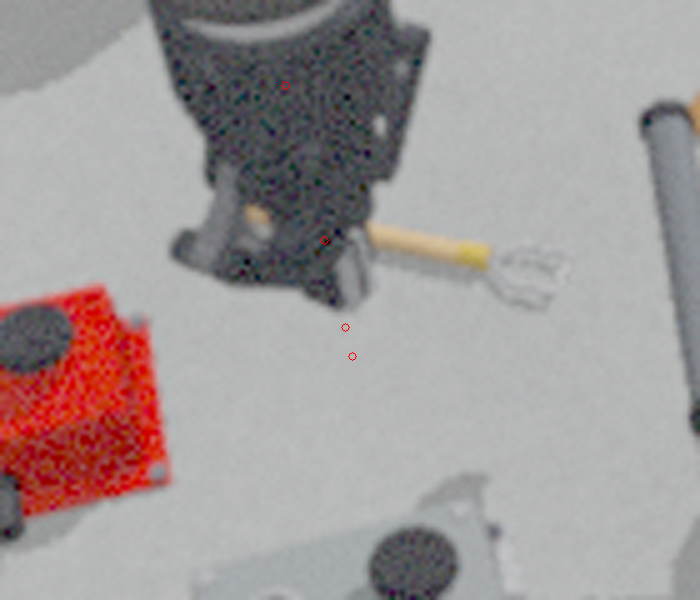

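View pics/top3.png

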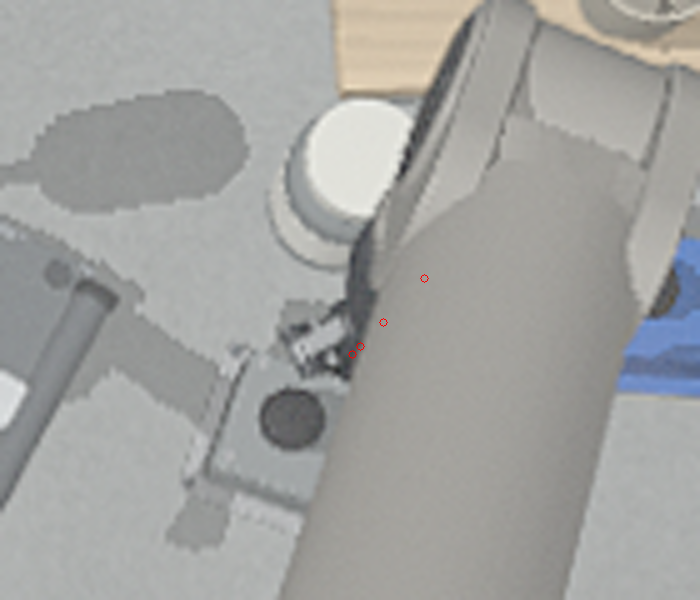

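```bash
for i in 1 2; do python3 -m crank '[[[0,0,0,0,0,0,0],[0,0,0,0,0,0,0],[0,0,0,0,0,0,0]]]'; done;  cat > look.py <<'E'
import sys
from h import *
from plant import bot
tag=sys.argv[1]
s=bot.state();p=s["tcp_pos"];q=s["tcp_rot"];R=Ro.from_quat([q[1],q[2],q[3],q[0]]).as_matrix();print(np.round(p,1),np.round(s["ft_force"],1))
for n in("scene","top"):
    d=bot.get_image(n);im=d["img"][:,:,::-1].copy()
    cv2.imwrite(f"pics/{n}{tag}.png",im)
    im=np.clip(255*(im/255.)**0.5,0,255).astype(np.uint8)
    u=[proj(n,p+R@np.array([x,y,z],float),d) for x,y,z in((0,0,8),(0,0,-65),(0,0,-150),(57,0,-65),(-57,0,-65))]
    c=np.clip(np.array(u[0]).astype(int)-[70,70],0,[500,360])
    im=cv2.resize(im[c[1]:c[1]+120,c[0]:c[0]+140],None,fx=5,fy=5,interpolation=cv2.INTER_CUBIC)
    for v in u: cv2.circle(im,tuple(int(5*k+2) for k in (v-c)),4,(0,0,255),1)
    cv2.imwrite(f"pics/{n}{tag}c.png",im)
E
python3 look.py 4
python3 -m crank '[[[1,0,0,0,0,0,0],[1,0,0,0,0,0,0],[1,0,0,0,0,0,0],[1,0,0,0,0,0,0],[1,0,0,0,0,0,0],[1,0,0,0,0,0,0]]]'
python3 look.py 5
```

```text
clock: 2.4
tcp_pos: [533.4, -339.7, 235.2]
tcp_rot: [0.0, 0.836, -0.548, -0.001]
ft_force: [0.1, 0.1, -0.5]
finger_gap: 0.002
clock: 2.65
tcp_pos: [533.8, -339.9, 236.0]
tcp_rot: [0.0, 0.836, -0.548, -0.0]
ft_force: [-0.0, 0.4, -0.2]
finger_gap: 0.004
[ 533.8 -339.9  236. ] [-0.   0.4 -0.2]
clock: 3.25
tcp_pos: [533.9, -340.0, 236.3]
tcp_rot: [0.0, 0.836, -0.548, 0.0]
ft_force: [-0.6, 0.4, 0.1]
finger_gap: 0.847
[ 533.9 -340.   236.3] [-0.6  0.4  0.1]
```

View pics/scene4c.png

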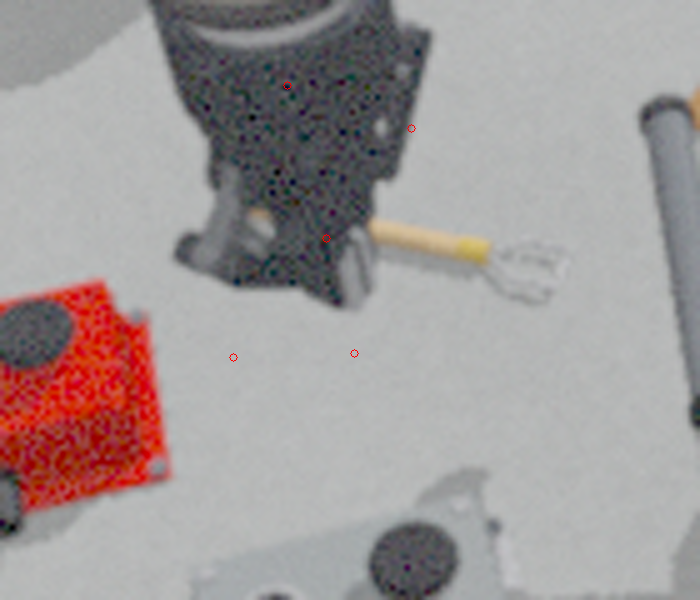

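View pics/scene5c.png

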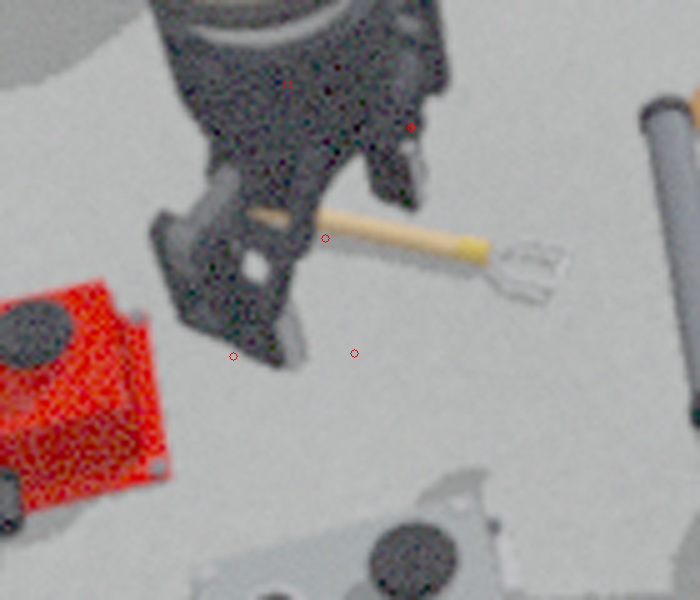

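View pics/top4c.png

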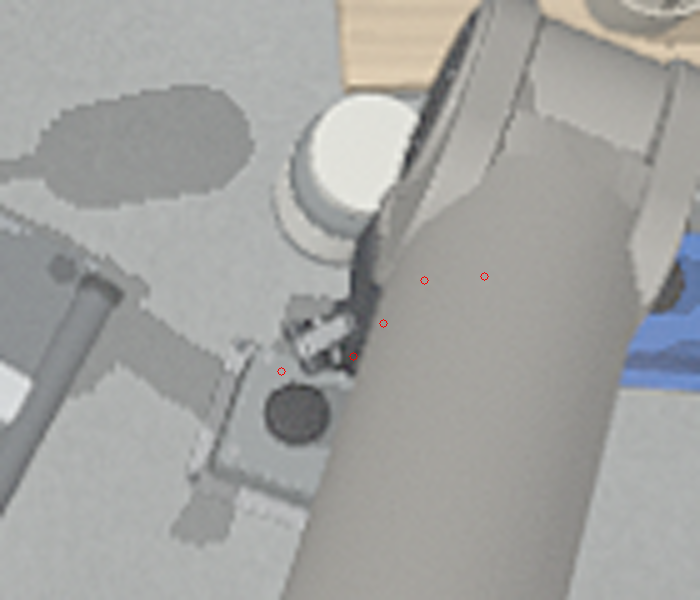

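View pics/top5c.png

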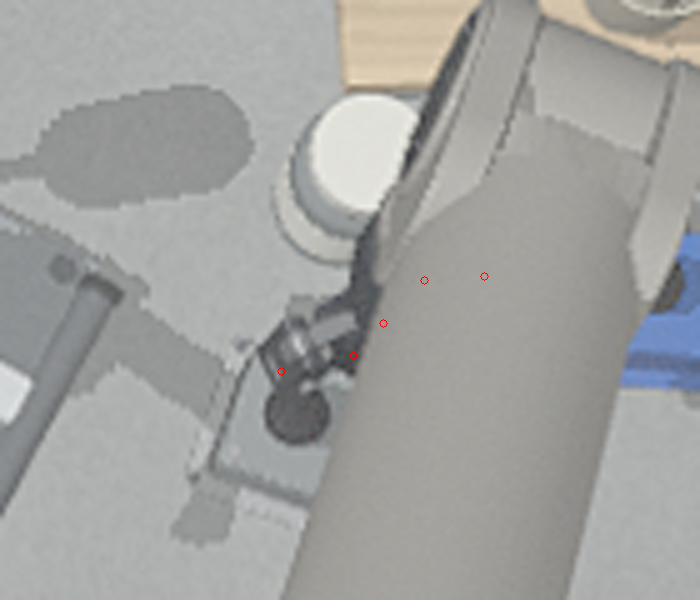

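The tool axis agrees in both views. The fingertips look about 25–30 mm farther back along it than stated, so I'll descend in force-guarded steps.

```bash
python3 -m crank '[[[0,0,0,0.03,0,0,0],[0,0,0,0.06,0,0,0],[0,0,0,0.09,0,0,0],[0,0,0,0.12,0,0,0],[0,0,0,0.14,0,0,0],[0,0,0,0.14,0,0,0],[0,0,0,0.14,0,0,0]]]'; python3 -m crank '[[[0,0,0,0.002,0,0,0],[0,0,0,0.005,0,0,0],[0,0,0,0.008,0,0,0],[0,0,0,0.008,0,0,0]]]';python3 look.py 6
```

```text
clock: 3.93
tcp_pos: [533.3, -339.7, 95.7]
tcp_rot: [0.0, 0.836, -0.548, -0.001]
ft_force: [-0.9, 0.1, 0.8]
finger_gap: 0.007
clock: 4.27
tcp_pos: [534.1, -340.1, 88.8]
tcp_rot: [-0.0, 0.836, -0.548, 0.0]
ft_force: [-0.0, 0.1, 0.1]
finger_gap: 0.0
[ 534.1 -340.1   88.8] [-0.   0.1  0.1]
```

View pics/scene6c.png

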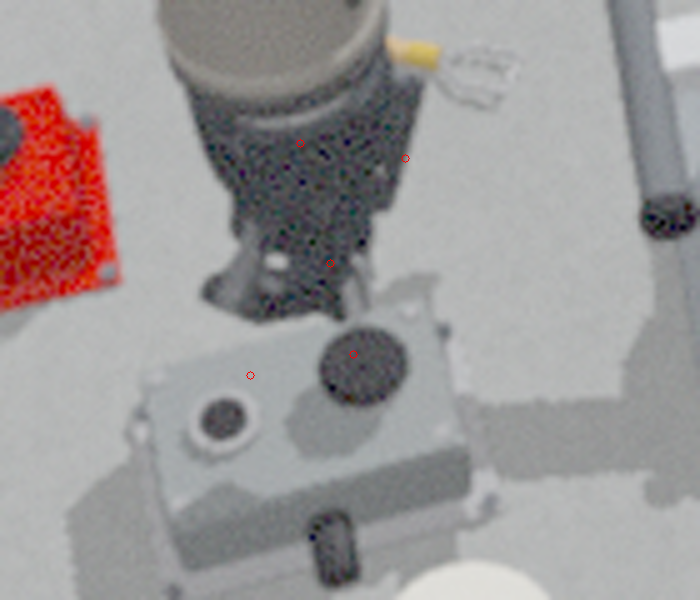

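```bash
python3 -m crank '[[[0,0,0,0.003,0,0,0],[0,0,0,0.005,0,0,0],[0,0,0,0.005,0,0,0]]]';python3 -m crank '[[[0,0,0,0.003,0,0,0],[0,0,0,0.005,0,0,0],[0,0,0,0.005,0,0,0]]]'; python3 look.py 7
```

```text
clock: 4.62
tcp_pos: [533.6, -339.8, 82.8]
tcp_rot: [0.0, 0.836, -0.548, -0.0]
ft_force: [-0.4, 0.3, 0.8]
finger_gap: -0.0
clock: 4.87
tcp_pos: [533.5, -339.8, 77.7]
tcp_rot: [0.0, 0.836, -0.548, -0.0]
ft_force: [0.3, -0.5, -0.5]
finger_gap: -0.004
[ 533.5 -339.8   77.7] [ 0.3 -0.5 -0.5]
```

View pics/scene7c.png

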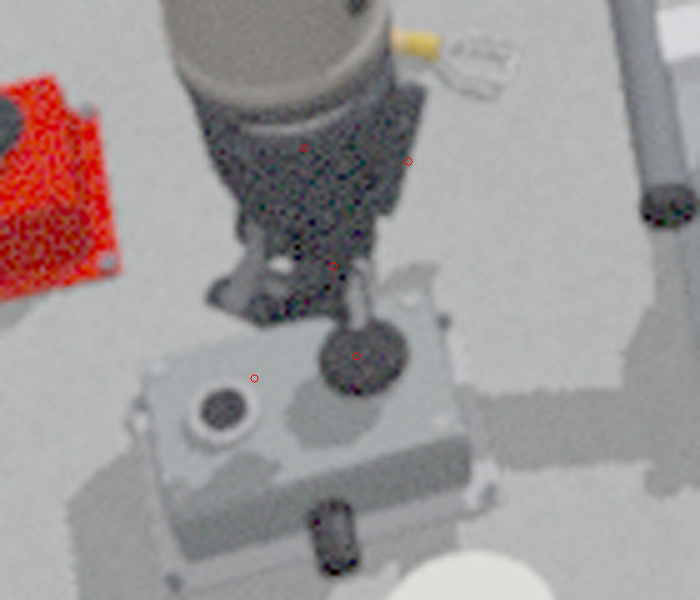

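View pics/top7c.png

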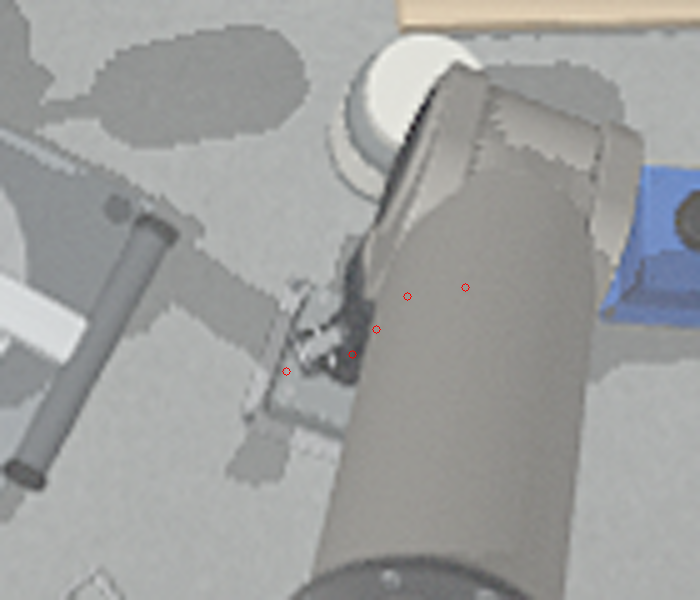

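```bash
python3 -m crank '[[[0,0,0,0.003,0,0,0],[0,0,0,0.006,0,0,0],[0,0,0,0.006,0,0,0]]]';python3 -m crank '[[[0,0,0,0.003,0,0,0],[0,0,0,0.004,0,0,0],[0,0,0,0.004,0,0,0]]]'; python3 look.py 8
```

```text
clock: 5.22
tcp_pos: [533.5, -339.7, 71.6]
tcp_rot: [0.0, 0.836, -0.548, -0.001]
ft_force: [0.2, 0.2, 0.6]
finger_gap: -0.0
clock: 5.47
tcp_pos: [533.6, -339.9, 67.9]
tcp_rot: [0.0, 0.836, -0.548, -0.0]
ft_force: [0.5, 0.6, 0.5]
finger_gap: -0.002
[ 533.6 -339.9   67.9] [0.5 0.6 0.5]
```

View pics/scene8c.png

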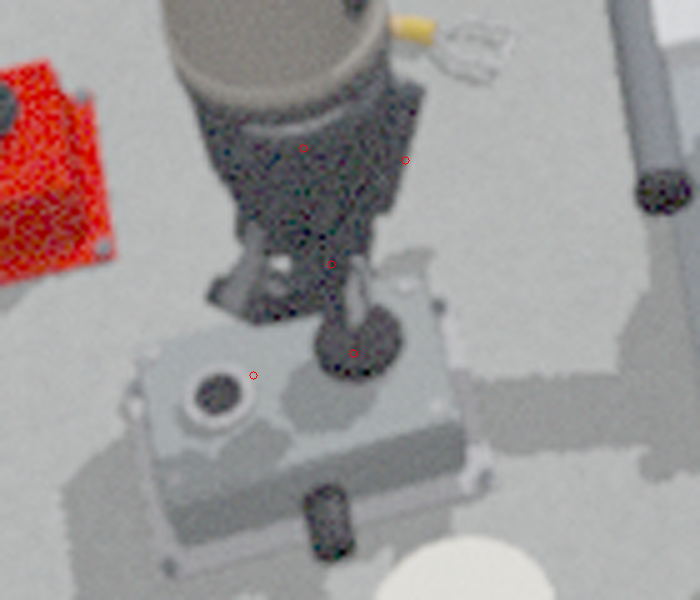

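```bash
for i in 1 2 3; do python3 -m crank '[[[0,0,0,0.002,0,0,0],[0,0,0,0.004,0,0,0],[0,0,0,0.004,0,0,0]]]' | grep -E "tcp_pos|ft_f"; done; python3 look.py 9
```

```text
tcp_pos: [533.6, -339.8, 63.9]
ft_force: [0.0, 0.6, -0.3]
tcp_pos: [533.6, -339.8, 59.8]
ft_force: [-0.2, 0.2, 0.4]
tcp_pos: [533.6, -339.8, 55.8]
ft_force: [-0.2, -0.1, -0.2]
[ 533.6 -339.8   55.8] [-0.2 -0.1 -0.2]
```

View pics/scene9c.png

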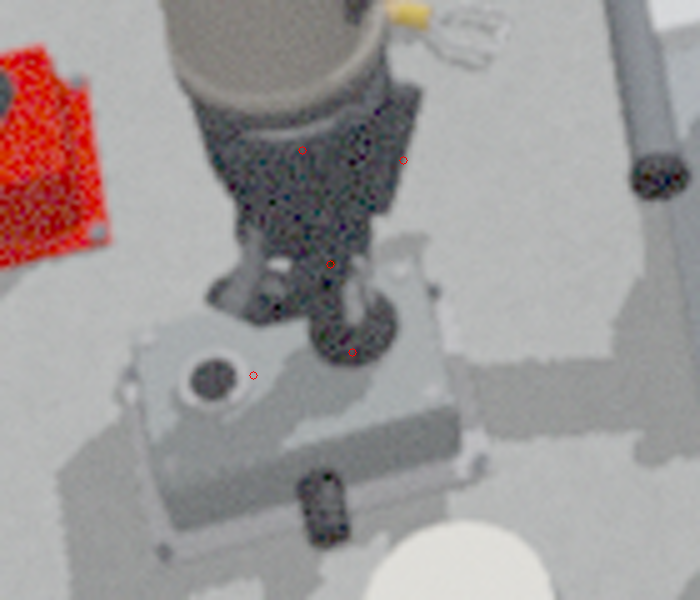

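```bash
for i in 1 2 3; do python3 -m crank '[[[0,0,0,0.002,0,0,0],[0,0,0,0.003,0,0,0],[0,0,0,0.003,0,0,0]]]' | grep -E "tcp_pos|ft_f"; done; python3 look.py 10
```

```text
tcp_pos: [533.7, -339.9, 53.1]
ft_force: [0.7, -0.4, -0.7]
tcp_pos: [533.7, -339.9, 50.0]
ft_force: [-0.2, -0.2, -0.9]
tcp_pos: [533.9, -340.0, 47.1]
ft_force: [0.1, -1.0, 0.4]
[ 533.9 -340.    47.1] [ 0.1 -1.   0.4]
```

View pics/scene10c.png

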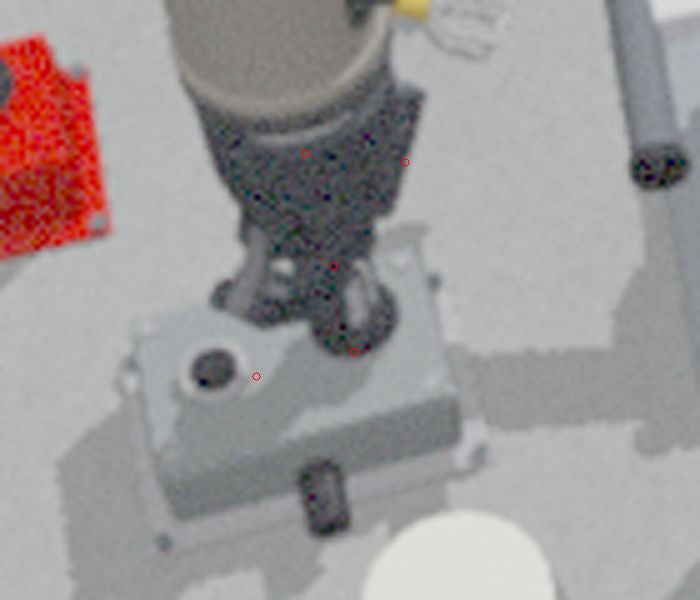

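```bash
for i in 1 2 3; do python3 -m crank '[[[0,0,0,0.002,0,0,0],[0,0,0,0.003,0,0,0],[0,0,0,0.003,0,0,0]]]' | grep -E "tcp_pos|ft_f"; done; python3 look.py 11
```

```text
tcp_pos: [534.0, -340.0, 44.3]
ft_force: [0.0, 0.6, 1.9]
tcp_pos: [534.0, -340.0, 41.1]
ft_force: [0.5, -0.9, 1.6]
tcp_pos: [534.0, -340.1, 38.8]
ft_force: [-1.4, 0.3, 6.2]
[ 534.  -340.1   38.8] [-1.4  0.3  6.2]
```

View pics/scene11c.png

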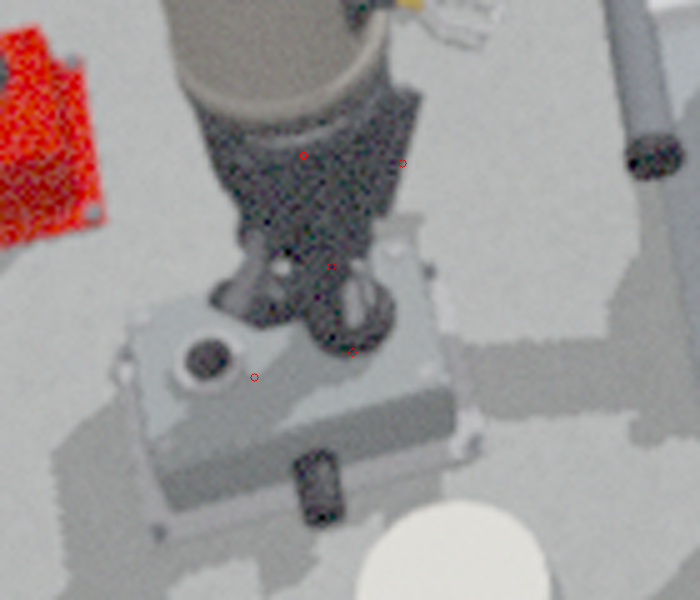

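View pics/top11c.png

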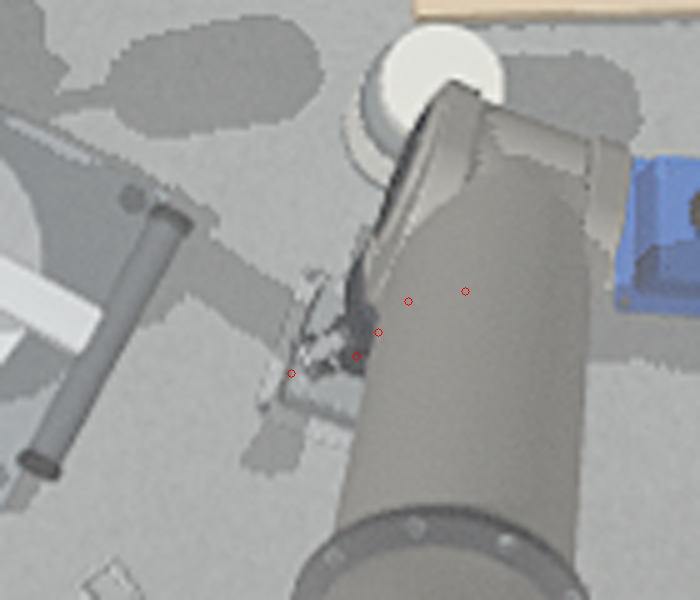

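```bash
for i in 1 2; do python3 -m crank '[[[0,0,0,0.001,0,0,0],[0,0,0,0.002,0,0,0],[0,0,0,0.002,0,0,0]]]' | grep -E "tcp_pos|ft_f"; done; python3 look.py 12
```

```text
tcp_pos: [534.2, -340.2, 38.6]
ft_force: [-5.9, 3.0, 20.3]
tcp_pos: [534.3, -340.3, 38.4]
ft_force: [-10.4, 5.4, 33.7]
[ 534.3 -340.3   38.4] [-10.4   5.4  33.7]
```

View pics/scene12c.png

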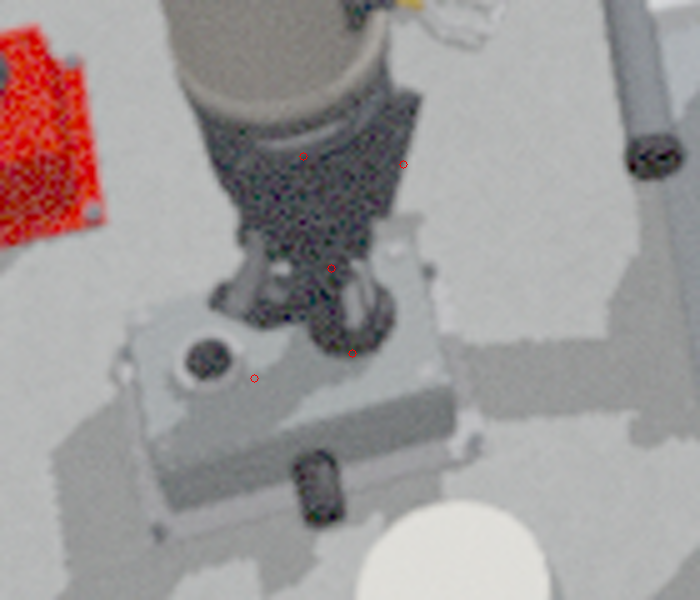

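```bash
python3 -m crank '[[[0,0,0,-0.01,0,0,0],[0,0,0,-0.04,0,0,0],[0,0,0,-0.08,0,0,0],[0,0,0,-0.12,0,0,0],[0,0,0,-0.16,0,0,0],[0,0,0,-0.2,0,0,0],[0,0,0,-0.2,0,0,0],[0,0,0,-0.2,0,0,0]]]'; python3 - <<'E'
from h import *
from plant import bot
a=cv2.imread("pics/scene0.png");d=bot.get_image("scene");b=d["img"][:,:,::-1];cv2.imwrite("pics/scene13.png",b)
o=np.hstack([cv2.resize(i[300:380,170:260],None,fx=4.4,fy=4.4,interpolation=cv2.INTER_CUBIC) for i in(a,b)])
cv2.imwrite("pics/c13.png",np.clip(255*(o/255.)**.6,0,255).astype(np.uint8))
d=bot.get_image("top");cv2.imwrite("pics/top13.png",d["img"][:,:,::-1])
E
```

```text
clock: 9.38
tcp_pos: [535.3, -340.7, 237.0]
tcp_rot: [-0.0, 0.836, -0.549, 0.003]
ft_force: [0.1, -0.2, -1.4]
finger_gap: 0.002
```

View pics/c13.png

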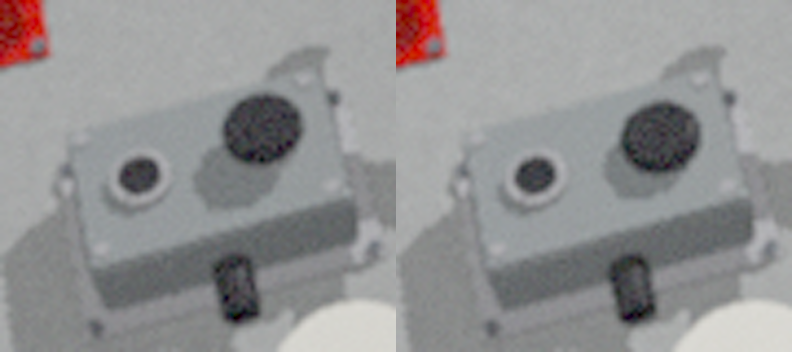

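Left is before and right is after. The stop head moved from crop (262,129) to (265,137), about the 8 mm expected. The force rose to a hard stop at 34 N and the start button is unchanged, so the stop button is fully in. Contact also shows the tips sit about 31 mm behind the reported TCP.

Next I'll reorient for the handle, with the tool near level and pointing from the handle towards the hinge.

```bash
python3 - <<'E'
from h import *
print(proj("scene",[534,-339,78])-proj("scene",[534,-339,70]))
goto([444,-236,260],[.452,.785,-.423],[.866,-.5,0])
E
```

```text
[-0.46286371 -1.8826809 ]
shift m [-0.1306  0.0405 -0.0267] turn deg [ 62.7 -20.6 -32.6] now [ 533.1 -339.6  233.1] clk 9.4833 F [-0.1  0.4 -0.2] 
q [ 0.537  0.383 -0.091  1.62   0.037  1.142 -0.724] 
R [[0.398, -0.917, -0.002], [-0.917, -0.398, 0.001], [-0.001, 0.001, -1.0]]
```

```bash
python3 -m crank '[[[0,-0.012,0.004,-0.005,5.5,-1.8,-2.9],[0,-0.024,0.008,-0.01,11,-3.6,-5.8],[0,-0.036,0.012,-0.015,16.5,-5.4,-8.7],[0,-0.048,0.016,-0.02,22,-7.2,-11.5],[0,-0.06,0.019,-0.025,27.5,-9,-14.4],[0,-0.072,0.023,-0.027,33,-10.8,-17.2],[0,-0.084,0.027,-0.027,38.5,-12.6,-20],[0,-0.096,0.03,-0.027,44,-14.4,-23],[0,-0.108,0.034,-0.027,49.5,-16.2,-25.8],[0,-0.12,0.038,-0.027,55,-18,-28.6]]]'; python3 - <<'E'
from h import *
goto([444,-236,260],[.452,.785,-.423],[.866,-.5,0])
E
python3 look.py 14
```

```text
clock: 10.32
tcp_pos: [449.8, -244.6, 260.2]
tcp_rot: [-0.465, 0.835, -0.266, 0.125]
ft_force: [0.1, 0.0, -1.2]
finger_gap: -0.001
shift m [-0.0097 -0.0016  0.0036] turn deg [ 7.4 -2.6 -3.8] now [ 449.8 -244.6  260.2] clk 10.3167 F [ 0.1  0.  -1.2] 
q [ 1.21   0.461 -0.345  1.874 -0.819  1.33   0.673] 
R [[0.827, -0.327, 0.456], [-0.56, -0.427, 0.71], [-0.037, -0.843, -0.537]]
[ 449.8 -244.6  260.2] [ 0.1  0.  -1.2]
```

View pics/scene14.png

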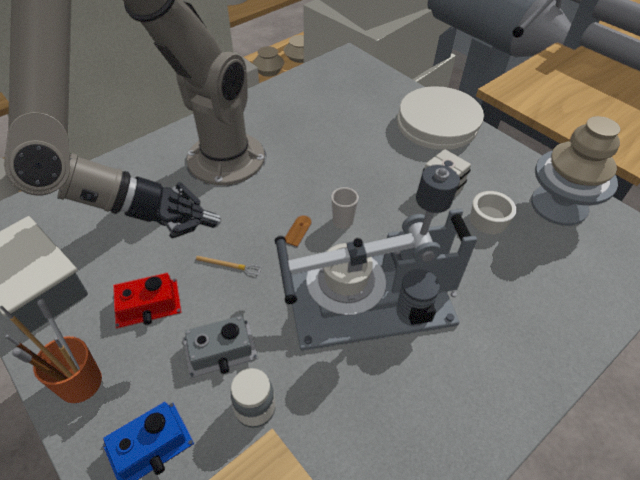

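```bash
python3 -m crank '[[[0,-0.005,-0.001,0.002,4,-1.3,-2],[0,-0.01,-0.002,0.004,7.4,-2.6,-3.8],[0,-0.01,-0.002,0.004,7.4,-2.6,-3.8],[0,-0.01,-0.002,0.004,7.4,-2.6,-3.8]]]';python3 look.py 15; python3 - <<'E'
from h import *
goto([444,-236,260],[.452,.785,-.423],[.866,-.5,0])
E
```

```text
clock: 10.75
tcp_pos: [445.8, -235.4, 260.3]
tcp_rot: [-0.516, 0.816, -0.22, 0.137]
ft_force: [0.5, -0.1, 0.5]
finger_gap: -0.003
[ 445.8 -235.4  260.3] [ 0.5 -0.1  0.5]
shift m [-0.0015  0.0021 -0.0008] turn deg [ 0.5 -0.  -0. ] now [ 446.2 -235.3  261.5] clk 10.85 F [ 0.3 -0.5  0.8] 
q [ 1.245  0.535 -0.373  1.862 -0.846  1.402  0.785] 
R [[0.866, -0.216, 0.451], [-0.5, -0.372, 0.782], [-0.001, -0.903, -0.43]]
```

View pics/scene15c.png

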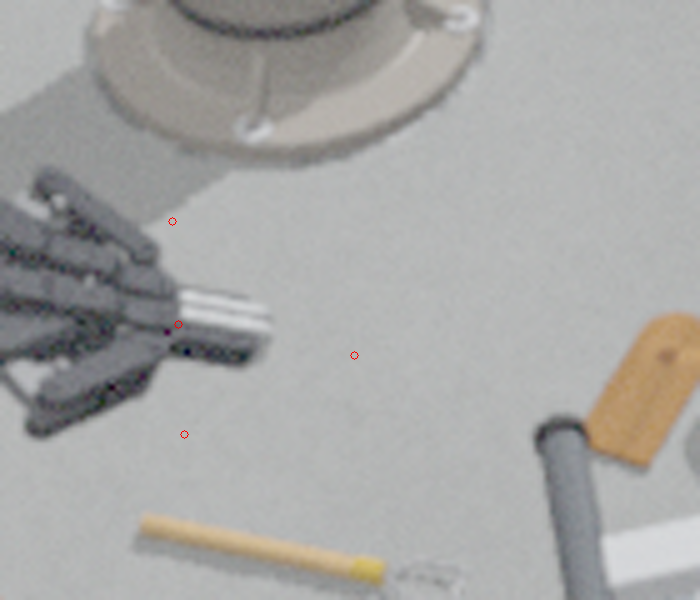

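View pics/top15c.png

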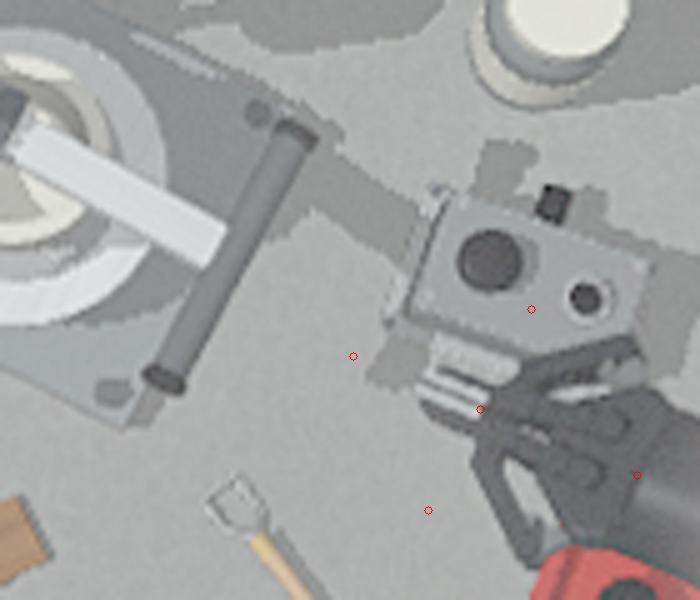

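The tips are about 30 mm behind the TCP along the tool axis in both views (scene crop (265,340), top crop (425,385)), which matches the contact result. I'll use that offset and lower to the position before going under the handle.

```bash
python3 - <<'E'
from h import *
goto([455,-218,83],[.452,.785,-.423],[.866,-.5,0])
E
```

```text
shift m [-0.0009  0.1528  0.0944] turn deg [ 0.5 -0.  -0. ] now [ 446.2 -235.3  261.5] clk 10.85 F [ 0.3 -0.5  0.8] 
q [ 1.245  0.535 -0.373  1.862 -0.846  1.402  0.785] 
R [[0.866, -0.216, 0.451], [-0.5, -0.372, 0.782], [-0.001, -0.903, -0.43]]
```

```bash
python3 -m crank '[[[0,0,0.02,0.012,0,0,0],[0,0,0.042,0.026,0,0,0],[0,0,0.065,0.04,0,0,0],[0,0,0.09,0.055,0,0,0],[0,0,0.115,0.07,0,0,0],[0,-0.001,0.135,0.083,0,0,0],[0,-0.001,0.153,0.094,0,0,0],[0,-0.001,0.153,0.094,0,0,0],[0,-0.001,0.153,0.094,0,0,0]]]'; python3 look.py 16;python3 - <<'E'
from h import *
goto([505,-131,83],[.452,.785,-.423],[.866,-.5,0])
E
```

```text
clock: 11.6
tcp_pos: [454.6, -218.0, 83.2]
tcp_rot: [-0.517, 0.816, -0.219, 0.138]
ft_force: [-0.3, 0.5, 0.2]
finger_gap: -0.002
[ 454.6 -218.    83.2] [-0.3  0.5  0.2]
shift m [-0.0007 -0.0424  0.0919] turn deg [ 0.4 -0.1  0.1] now [ 455.  -219.    84.2] clk 11.7 F [-0.2 -0.6  0.2] 
q [ 1.209  0.815 -0.362  1.916 -0.842  1.155  1.011] 
R [[0.866, -0.214, 0.452], [-0.5, -0.372, 0.782], [0.001, -0.903, -0.429]]
```

View pics/scene16c.png

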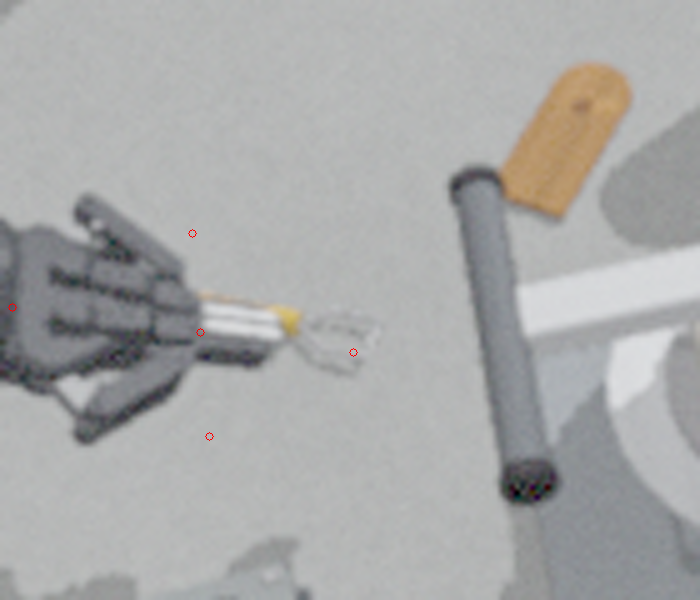

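View pics/top16c.png

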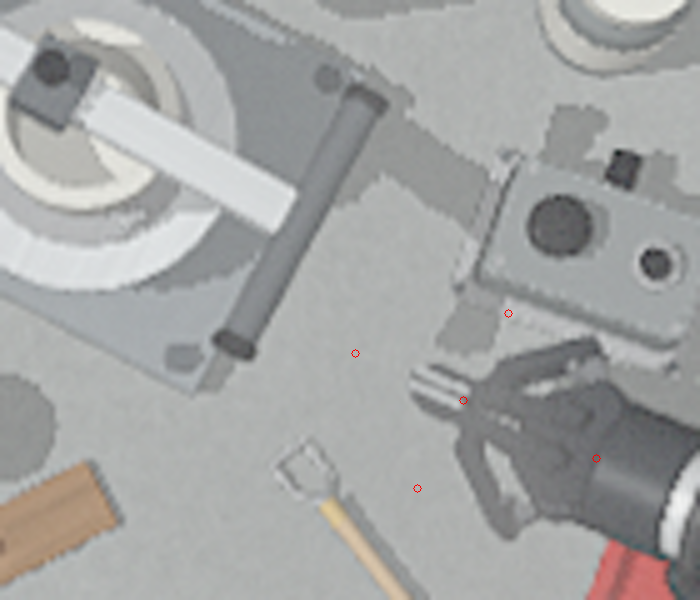

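```bash
python3 -m crank '[[[0,0,-0.006,0.013,0,0,0],[0,0,-0.013,0.028,0,0,0],[0,0,-0.02,0.043,0,0,0],[0,0,-0.027,0.058,0,0,0],[0,0,-0.034,0.073,0,0,0],[0,-0.001,-0.039,0.085,0,0,0],[0,-0.001,-0.042,0.092,0,0,0],[0,-0.001,-0.042,0.092,0,0,0],[0,-0.001,-0.042,0.092,0,0,0]]]'; python3 look.py 17;python3 - <<'E'
from h import *
goto([505,-131,83],[.452,.785,-.423],[.866,-.5,0])
E
```

```text
clock: 12.45
tcp_pos: [504.0, -130.4, 81.5]
tcp_rot: [-0.516, 0.816, -0.219, 0.138]
ft_force: [-0.3, -1.5, -0.5]
finger_gap: -0.003
[ 504.  -130.4   81.5] [-0.3 -1.5 -0.5]
shift m [ 0.0008 -0.0022  0.0001] turn deg [ 0.4 -0.1 -0. ] now [ 503.8 -131.5   81.1] clk 12.55 F [ 0.4 -0.2  0.4] 
q [ 1.119  0.806 -0.453  2.015 -0.971  0.992  1.031] 
R [[0.865, -0.215, 0.453], [-0.501, -0.371, 0.782], [-0.0, -0.903, -0.429]]
```

View pics/scene17c.png

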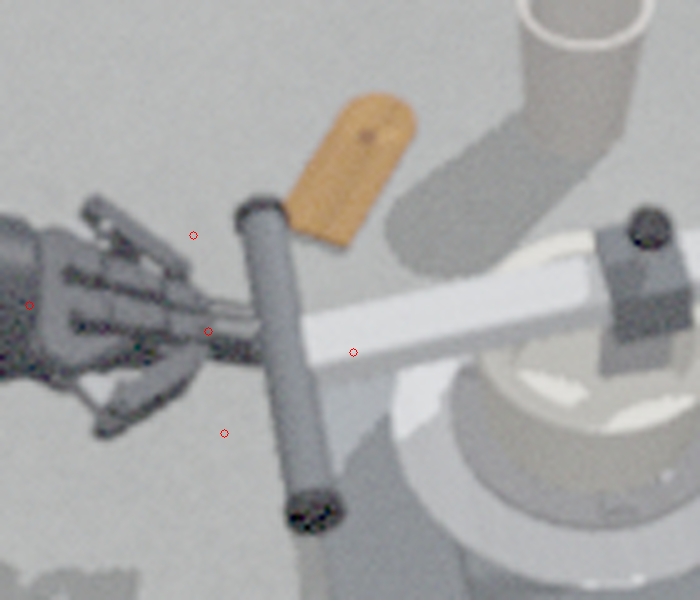

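View pics/top17c.png

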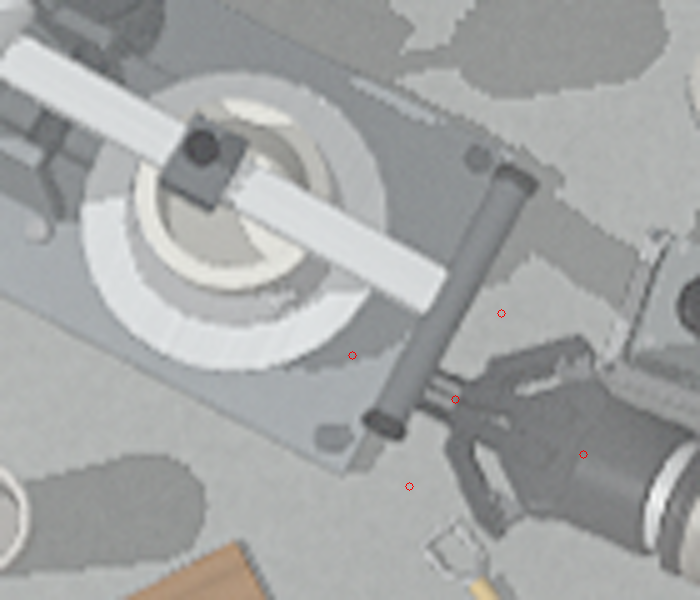

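```bash
python3 -m crank '[[[0,0,-0.006,0,0,0,0],[0,0,-0.012,-0.001,0,0,0],[0,0,-0.018,-0.002,0,0,0],[0,0,-0.025,-0.003,0,0,0],[0,0,-0.025,-0.003,0,0,0]]]'; python3 -m crank '[[[0,0,-0.006,-0.001,0,0,0],[0,0,-0.012,-0.003,0,0,0],[0,0,-0.018,-0.005,0,0,0],[0,0,-0.018,-0.005,0,0,0]]]'; python3 look.py 18
```

```text
clock: 12.97
tcp_pos: [507.1, -126.1, 104.2]
tcp_rot: [-0.514, 0.817, -0.22, 0.139]
ft_force: [-3.4, -4.3, -5.4]
finger_gap: 0.001
clock: 13.3
tcp_pos: [509.1, -124.2, 122.7]
tcp_rot: [-0.514, 0.817, -0.221, 0.139]
ft_force: [-2.8, -7.8, -3.4]
finger_gap: -0.001
[ 509.1 -124.2  122.7] [-2.8 -7.8 -3.4]
```

View pics/scene18c.png

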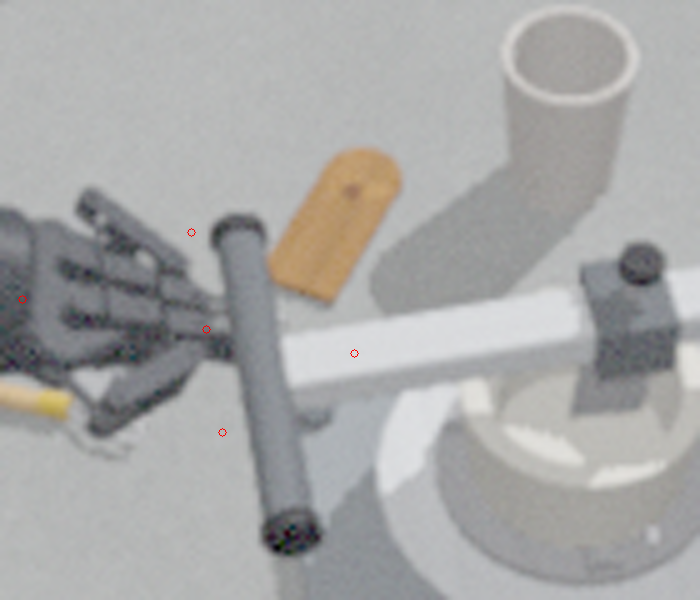

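View pics/top18c.png

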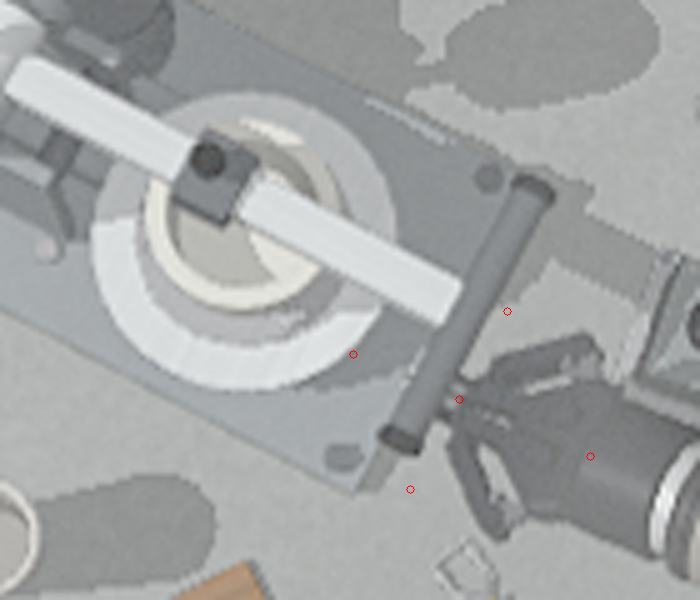

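The handle is lifting. The horizontal force shows the tube bearing on the knuckle side, so I'll back out a little while rising.

```bash
python3 -m crank '[[[0,0,-0.002,-0.005,0,0,0],[0,0,-0.006,-0.009,0,0,0],[0,0,-0.011,-0.012,0,0,0],[0,0,-0.016,-0.014,0,0,0],[0,0,-0.016,-0.014,0,0,0]]]'; python3 look.py 19
```

```text
clock: 13.82
tcp_pos: [506.6, -126.2, 145.1]
tcp_rot: [-0.516, 0.816, -0.219, 0.139]
ft_force: [-3.0, -4.3, -4.1]
finger_gap: -0.001
[ 506.6 -126.2  145.1] [-3.  -4.3 -4.1]
```

View pics/scene19c.png

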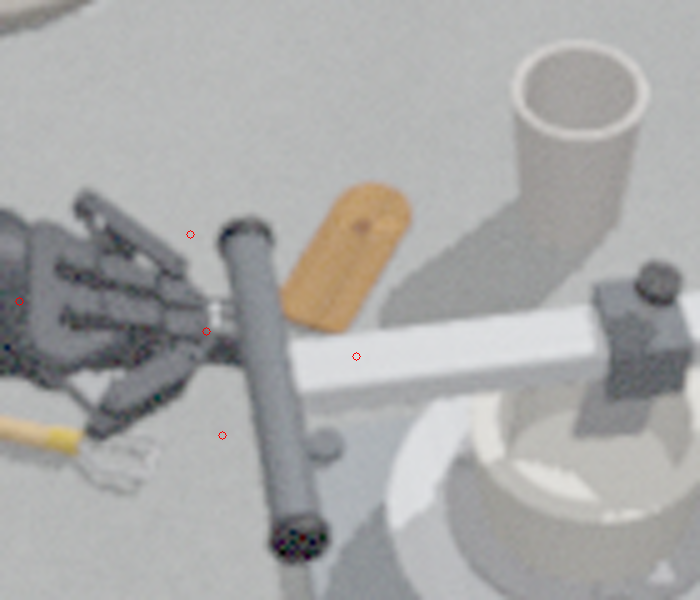

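View pics/top19c.png

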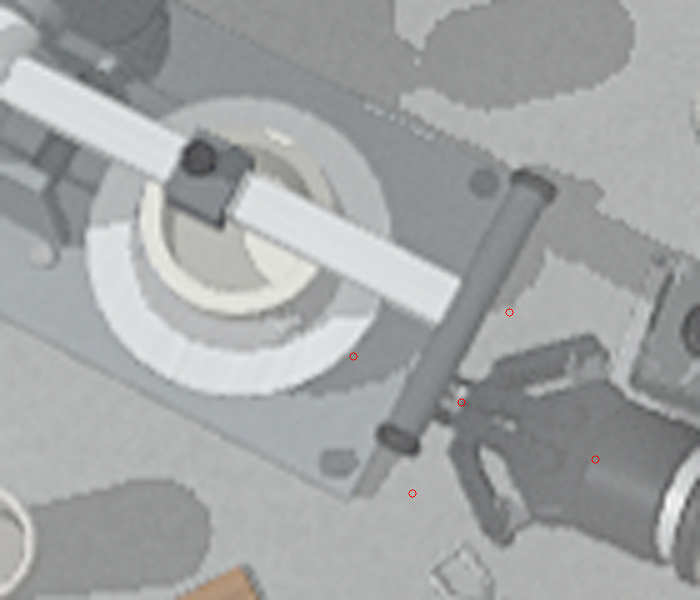

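```bash
python3 -m crank '[[[0,0,-0.006,-0.003,0,0,0],[0,0,-0.013,-0.006,0,0,0],[0,0,-0.02,-0.01,0,0,0],[0,0,-0.027,-0.014,0,0,0],[0,0,-0.034,-0.017,0,0,0],[0,0,-0.036,-0.0175,0,0,0]]]';python3 -m crank '[[[0,0,-0.006,-0.002,0,0,0],[0,0,-0.012,-0.004,0,0,0],[0,0,-0.018,-0.006,0,0,0],[0,0,-0.024,-0.008,0,0,0],[0,0,-0.027,-0.009,0,0,0]]]'; python3 look.py 20
```

```text
clock: 14.42
tcp_pos: [506.7, -125.0, 186.1]
tcp_rot: [-0.517, 0.816, -0.218, 0.138]
ft_force: [-0.5, -0.5, -1.8]
finger_gap: 0.003
clock: 14.83
tcp_pos: [508.4, -122.6, 213.5]
tcp_rot: [-0.517, 0.816, -0.218, 0.138]
ft_force: [0.7, 0.5, -2.0]
finger_gap: -0.001
[ 508.4 -122.6  213.5] [ 0.7  0.5 -2. ]
```

View pics/scene20c.png

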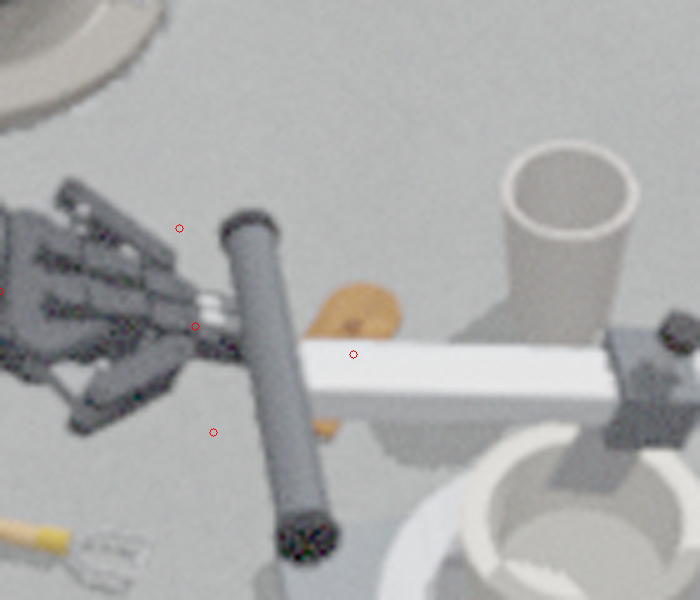

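View pics/top20c.png

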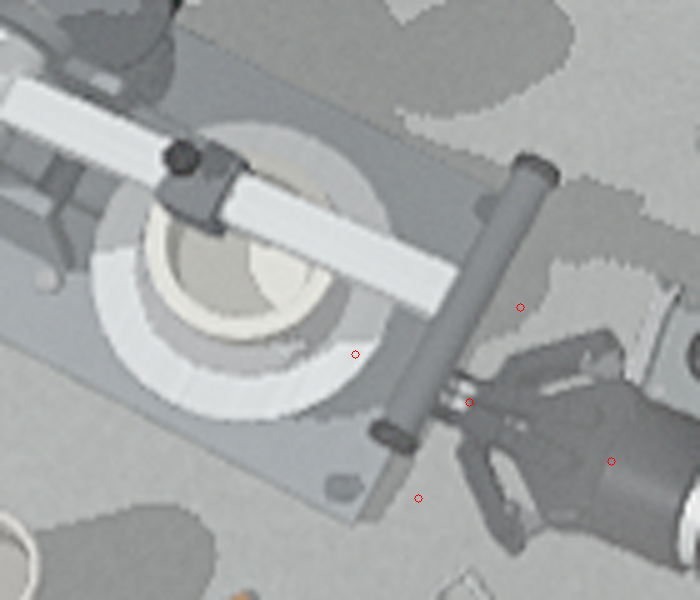

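```bash
python3 -m crank '[[[0,0,-0.005,-0.0007,0,0,0],[0,0,-0.01,-0.0015,0,0,0],[0,0,-0.015,-0.002,0,0,0],[0,0,-0.02,-0.003,0,0,0],[0,0,-0.024,-0.003,0,0,0]]]'; python3 look.py 21; python3 -m crank '[[[0,0,0,0,0,0,0],[0,0,0,0,0,0,0],[0,0,0,0,0,0,0]]]'; python3 look.py 22
```

```text
clock: 15.35
tcp_pos: [512.1, -116.3, 236.1]
tcp_rot: [-0.517, 0.816, -0.219, 0.138]
ft_force: [-1.4, -0.9, -0.9]
finger_gap: -0.001
[ 512.1 -116.3  236.1] [-1.4 -0.9 -0.9]
clock: 15.7
tcp_pos: [511.9, -116.3, 235.1]
tcp_rot: [-0.517, 0.816, -0.219, 0.138]
ft_force: [0.4, 0.5, -0.9]
finger_gap: 0.002
[ 511.9 -116.3  235.1] [ 0.4  0.5 -0.9]
```

View pics/scene21c.png

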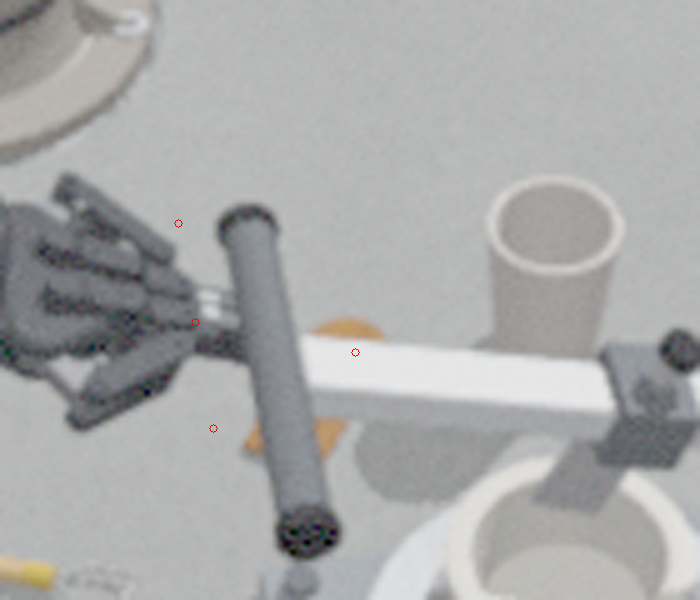

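View pics/scene22c.png

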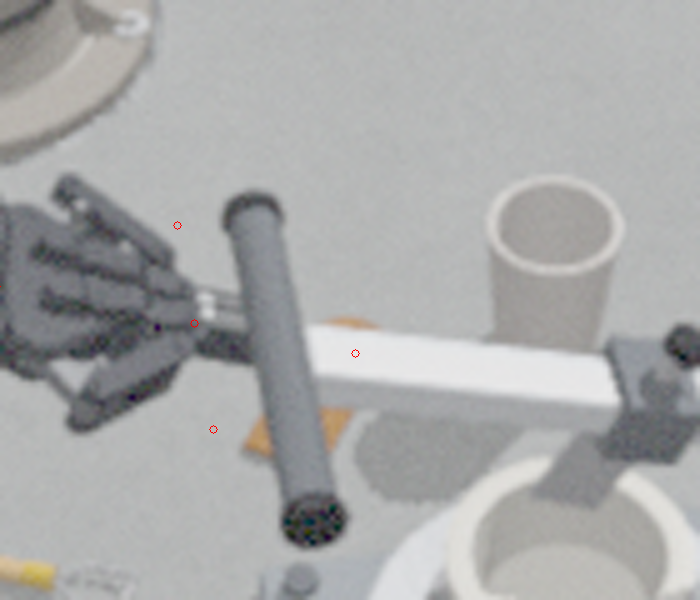

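The handle end rose from crop y 215 to 202 while the fingers stayed still, so the arm is going over by itself. I'll hold and watch.

```bash
python3 -m crank '[[[0,0,0,0,0,0,0],[0,0,0,0,0,0,0],[0,0,0,0,0,0,0],[0,0,0,0,0,0,0],[0,0,0,0,0,0,0],[0,0,0,0,0,0,0],[0,0,0,0,0,0,0],[0,0,0,0,0,0,0]]]'; python3 look.py 23; python3 -m crank '[[[0,0,0,0,0,0,0],[0,0,0,0,0,0,0],[0,0,0,0,0,0,0],[0,0,0,0,0,0,0],[0,0,0,0,0,0,0],[0,0,0,0,0,0,0],[0,0,0,0,0,0,0],[0,0,0,0,0,0,0],[0,0,0,0,0,0,0],[0,0,0,0,0,0,0]]]'; python3 look.py 24
```

```text
clock: 16.47
tcp_pos: [511.9, -116.5, 235.3]
tcp_rot: [-0.517, 0.816, -0.219, 0.138]
ft_force: [-1.1, -0.3, -0.6]
finger_gap: -0.002
[ 511.9 -116.5  235.3] [-1.1 -0.3 -0.6]
clock: 17.4
tcp_pos: [511.9, -116.5, 235.3]
tcp_rot: [-0.517, 0.816, -0.219, 0.138]
ft_force: [0.9, 0.3, 1.0]
finger_gap: -0.002
[ 511.9 -116.5  235.3] [0.9 0.3 1. ]
```

View pics/scene23.png

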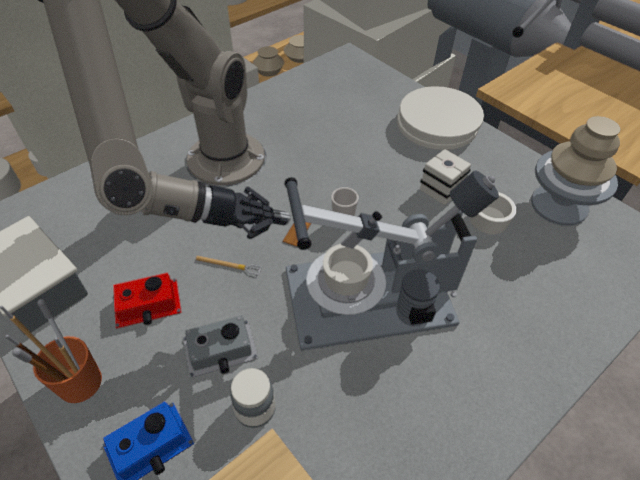

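View pics/scene24.png

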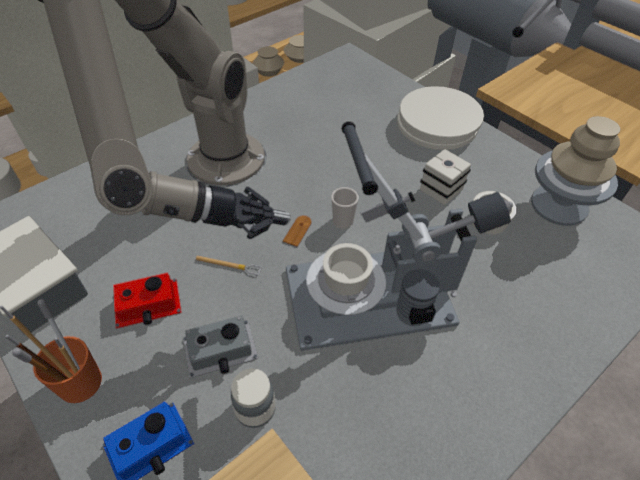

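```bash
python3 -m crank '[[[0,0,0.006,-0.012,0,0,0],[0,0,0.015,-0.03,0,0,0],[0,0,0.024,-0.05,0,0,0],[0,0,0.034,-0.072,0,0,0],[0,0,0.034,-0.09,0,0,0],[0,0,0.034,-0.09,0,0,0],[0,0,0.034,-0.09,0,0,0],[0,0,0.034,-0.09,0,0,0]]]'; python3 look.py 25; python3 - <<'E'
from h import *
H=np.array([597,-56,437.]);v=np.array([-.866,.5,0])*80
for n in("scene","top"): print(n,[proj(n,H+k*v).round(1) for k in(-1,1)])
E
```

```text
clock: 18.17
tcp_pos: [463.9, -199.2, 243.0]
tcp_rot: [-0.517, 0.816, -0.219, 0.138]
ft_force: [-0.5, 0.6, -0.7]
finger_gap: 0.001
[ 463.9 -199.2  243. ] [-0.5  0.6 -0.7]
scene [array([368.6, 188.2]), array([347.3, 128. ])]
top [array([335.2, 137.9]), array([300.7, 198.7])]
```

View pics/scene25.png

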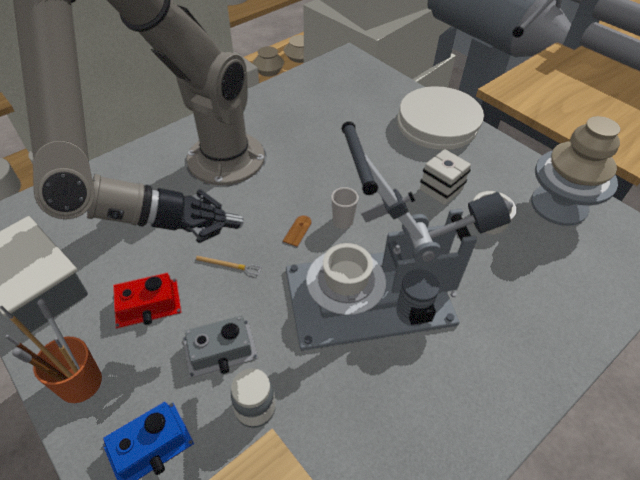

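View pics/top25.png

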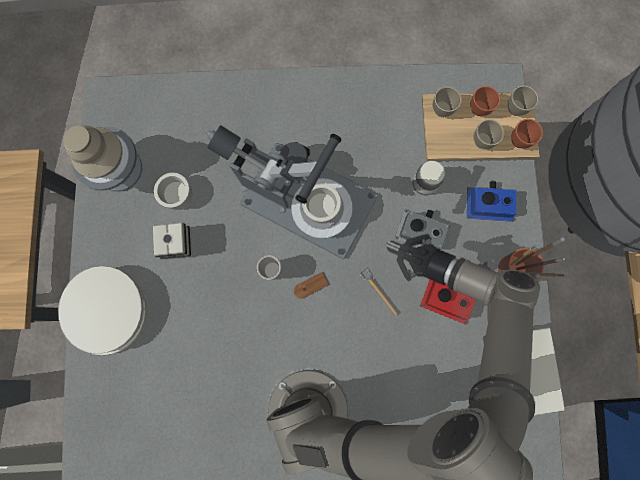

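The handle ends are at scene (371,188) and (348,126), against a predicted (369,188) and (347,128) for the back stop. The mould is seated, the other objects are unmoved and the gripper is clear, so I'll hand in.

```bash
python3 -c "
from plant import bot
print(bot.sign_off())"
```

```text
the job is handed in; nothing more can be done
None
```

I pressed the stop button in first, then raised the forming arm. It stayed on its back stop by itself, and the job was handed in at about 18 s.

- **Stop button:** I pressed it with shut fingers to a hard stop, peaking at about 34 N. The head dropped about 1.8 px between pictures, against 1.9 px predicted for 8 mm. The start button was not touched and looks unchanged.
- **Forming arm:** I pushed it up slowly from under the cross handle, without gripping it. I stopped just past the balance point and it went over alone. The handle ends are within about 3 px of where they should be at 1.15 rad, and two pictures about 0.8 s apart agree.
- **Everything else:** By eye in the last pictures, the mould is still on the wheel head, the other objects look unmoved and the gripper is clear.

**What disagreed:** The shut fingertips sat about 31 mm behind the reported TCP, not 8 mm ahead of it. Both cameras and the press contact agreed on this, so I worked with the measured offset. Early in the lift the tube also bore on the knuckles behind the finger pads, at about 9 N, until I backed out a little. The stop button's triangulated height came out at 68 mm instead of 78 mm, so I pressed by force rather than by height.

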